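# Load the toddler's pop-up toy

## Task

Get the wooden pop-up toy ready for the toddler: stand the smallest of the three blue stacking cups, mouth down as it is now, in the middle of the toy's raised sprung platform, then press it down with the cup on it and hold it until the bolt slides over the platform's edge and keeps it down. Let go, leaving the cup standing on the latched platform, and leave the other two cups where they are.

Things in the scene. Friction and masses are not known exactly. Their poses are not given: they have to be found in the camera images.
- small_cup_mid (a point): The smallest of three blue plastic nesting cups that stand mouth down on the counter, in any order: 48 mm across, 50 mm high, straight walls, a flat closed top, a 6 mm high rim band 52 mm across at the bottom. 21 to 39 g. The point is on its axis, 25 mm above the mouth; z points up to the closed top.
- platform_top (a point): Top centre of the toy's sprung pale wood block, 96 x 96 mm, 70 mm above the counter when up; z up, x towards the latch. Slides straight down 24 mm to a stop against a spring of 3 to 8 N. At the stop, a steel bolt on the +x side takes 2 s to slide over its edge: hold 3 s, else it springs back. Caught, it stays 20 mm down. Bolt mount: from 68 mm off centre, 66 mm high, its knob 80 mm.
- medium_cup_mid (a point): The middle one of the blue cups, not to be moved: 58 mm across (62 mm at the rim band), 60 mm high, mouth down. The point is on its axis, 30 mm above the mouth; z up.
- large_cup_mid (a point): The largest of the blue cups, not to be moved: 68 mm across (72 mm at the rim band), 70 mm high, mouth down. The point is on its axis, 35 mm above the mouth; z up.

How it is judged:
By the outcome, as a careful person would: the job done as asked, in the order asked, and still so for the second after the job is handed in, with the robot touching nothing.
It also fails if it takes over 42 s, if anything falls off the work surface, if the arm or the gripper's body presses on something with over 40 N, if the wrist force passes 120 N, or if a joint passes its speed limit or range.

## Robot

A 6-joint arm with a two-finger parallel gripper is mounted at the origin on the work surface. World frame = base frame: x ahead of the robot, y to its left, z up, the work surface at z = 0. Lengths are in m, angles in rad, forces in N, time in s.
With the tool pointing down it reaches from about 0.375 to 0.9 m from the base axis. Payload 3.1 kg.
Tool frame: the origin (TCP) lies on the centre line of the jaws, within the pads' length; the fingertips stand 19 mm ahead of it and the grasp point (between the pads) is the TCP; z points along the fingers, y is the direction in which the jaws open and shut (so a half turn about z gives the same grasp; the last joint's range is limited). The gripper opens to 87 mm and grips with 3 to 60 N. Pads are 19 mm wide; open, the fingers measure 117 mm over their backs; the gripper's body (75 mm by 190 mm) begins 51 mm behind the grasp point.
Start: joints at [1.141, 0.527, 1.433, -0, 1.181, -0.178], TCP at [0.155, 0.605, 0.242] pointing down, gripper open.
Joint ranges: [-3.08, 3.08], [-0.75, 2.2], [0.22, 2.44], [-1.43, 4.57], [0, 2.65], [-2.85, 2.85]. Speed limits (rad/s): [2.79, 2.79, 3.14, 3.14, 3.14, 3.14].

## Interface

Orientations are given as [roll, pitch, yaw] about the fixed x, y, z axes, in that order (R = Rz(yaw) Ry(pitch) Rx(roll)).
In Python, from cell import monitor, camera, get_calibration, ticket, silhouettes, pinpoint gives the robot as it stands.
- The arm moves only by the shell command python3 -m creep 'ROWS'. ROWS is JSON, a list of rows, each an object with "travel": the shift along the tool's x, y, z in units of 120 mm (1.0 is 120 mm), a list of three; "angular": the turn, a rotation vector about the tool's x, y, z in units of 180 degrees (1.0 is 180 degrees), a list of three; "claw": the opening, from -1 (shut) to 1 (fully open). A call has exactly 5 rows; each row is the pose to reach, as a shift and turn from the pose commanded when the call began, along the tool's axes at that moment, turning the shorter way round; what a row does not reach only later rows make up. A row lasts 1/8 s, in which the tool goes at most 62.5 mm and 10.7 degrees, less where a joint would pass 70% of its speed; a pose out of reach is approached as far as the arm can. A call with a number of a shift or a turn outside -1 to 1 is refused whole. A call with a gripper value outside its range is refused whole. The fingers move at their own pace and stop on an object; the grip force is fixed at half the most. Time passes only in rows, so rows that repeat a pose let the fingers close, or fill a call up. It gives the time, the measured TCP pose, the force and the opening at its end, in the units of the state.
- monitor.sense(): the state, without advancing time (a new reading comes with each control period).
- camera(name): name is "scene" or "top" or "wrist"; returns (picture, depth): 400x640x3 uint8, red, green, blue; 400x640 float32, m along the optical axis (not along the pixel's ray), 0 where there is no reading.
- get_calibration(name): a dict with "intrinsics" (3x3 intrinsics, pixels), "dist_coeffs" ([k1, k2, p1, p2, k3] as OpenCV has them; the pictures are not rectified), "xyz" and "orientation" of the camera in the world; the wrist camera has in their place "tool_from_camera" (4x4, takes a point from camera to tool coordinates, whose origin is the TCP and whose axes are the flange's). Camera axes: x right, y down, z forward; pixel columns grow to the right and rows downward; lengths in m; the calibration is good to about 2 mm. A picture is of the moment at which its call begins: read the wrist's pose just before it. get_calibration takes no time and is no camera call.
- ticket.job_done(): hands the job in, once; it reports no verdict.
Trained networks look in the newest picture that a camera, given by its name, has taken for a name from the list of things; names that differ only in an ending like _2 or _b are one class to them, and where a whole thing is asked for, a point or a joint stands for the part that bears it (a point fixed in the world has none). Each returns a list of dicts, best first, with "score" (0 to 1); they miss things now and then, are a little off and sometimes report something else, mostly with a low value. They report only what shows in the picture. A call takes as long as a camera call.
- silhouettes(camera, target): "mask" (400x640 bool, what is visible of it).
- pinpoint(camera, target): "point" ([x, y, z] in m, in the coordinates of the camera as it stood for that picture, good to about 4 mm: a listed point, or the origin of a listed thing).
The state is a dict: "time": time; "joint_positions": joint angles; "qd": joint speeds; "joint_torque": joint torques, N m; "eef_pos": TCP position; "eef_rot": TCP orientation; "force": force on the tool from outside, world axes, zero at the start; "moment": the same for the moment, N m; "grip_width": opening from 0.0 (shut) to 1.0 (fully open).
Only numpy, scipy, OpenCV 4.12 (cv2) and the standard library are available. Lean on these libraries where they do the work, as an engineer would, in place of code of your own. Each camera call takes 0.05 s, during which the arm holds its last target.

## Working session

There is one attempt and no reset: what is moved stays moved. The work goes in short steps, Python scripts to look and compute and a shell command to move; the robot and the scene stay as the last step left them, time stands still between calls to the robot, and variables do not carry over. Pictures are saved under pics/ and viewed, and the job is handed in when it is done.

```bash
mkdir -p pics; ls; cat > h.py <<'E'
import numpy as np, cv2
from scipy.spatial.transform import Rotation as R
from cell import monitor, camera, get_calibration, ticket, silhouettes, pinpoint
def T(cam,s=None):
    c=get_calibration(cam)
    M=np.eye(4)
    if cam=='wrist':
        M[:3,:3]=R.from_euler('xyz',s['eef_rot']).as_matrix();M[:3,3]=s['eef_pos']
        return M@np.array(c['tool_from_camera'])
    o=np.array(c['orientation'])
    M[:3,:3]=o if o.shape==(3,3) else R.from_euler('xyz',o).as_matrix()
    M[:3,3]=c['xyz'];return M
def save(n,p): cv2.imwrite('pics/'+n,p[:,:,::-1])
def cloud(cam,depth,mask,s=None):
    c=get_calibration(cam);v,u=np.nonzero(mask&(depth>0))
    q=cv2.undistortPoints(np.c_[u,v].astype(float)[:,None],np.array(c['intrinsics']),np.array(c['dist_coeffs']))[:,0]
    z=depth[v,u];P=np.c_[q*z[:,None],z]
    M=T(cam,s);return P@M[:3,:3].T+M[:3,3]
E
python3 - <<'E'
from h import *
s=monitor.sense();print(s)
for cam in ['scene','top']:
    p,d=camera(cam);save(cam+'0.png',p);np.savez('pics/'+cam,p=p,d=d)
    M=T(cam)
    for n in ['small_cup_mid','platform_top','medium_cup_mid','large_cup_mid']:
        for r in pinpoint(cam,n)[:3]:
            print(cam,n,round(r['score'],2),(M[:3,:3]@np.array(r['point'])+M[:3,3]).round(4))
print(get_calibration('top'))
E
```

```text
pics
{'time': 0.0, 'joint_positions': array([ 1.14151644e+00,  5.28471298e-01,  1.43392610e+00, -4.09890619e-05,
        1.18140742e+00, -1.78521744e-01]), 'qd': array([-6.52243477e-04,  7.07428923e-04, -9.05919571e-06, -5.55365409e-05,
        1.11367373e-03,  1.40954395e-04]), 'joint_torque': array([-1.84423741e-03, -4.40039241e+01, -1.76590419e+01,  6.30018348e-02,
        5.80154860e-02, -1.72903806e-04]), 'eef_pos': array([0.1547811 , 0.60479702, 0.24056089]), 'eef_rot': array([-3.13940892e+00, -3.55541105e-04,  2.89084972e+00]), 'force': array([0.43194152, 0.28577995, 0.33128617]), 'moment': array([ 0.01678559,  0.00861925, -0.00984636]), 'grip_width': 1.0038331360512278}
scene small_cup_mid 0.95 [ 0.6507 -0.2681  0.0237]
scene platform_top 0.69 [0.5656 0.2008 0.0696]
top small_cup_mid 0.67 [ 0.6493 -0.263   0.0187]
top platform_top 0.92 [0.565  0.1993 0.0721]
top medium_cup_mid 0.74 [ 0.4469 -0.0912  0.0304]
top medium_cup_mid 0.7 [ 0.6504 -0.2656  0.0222]
top large_cup_mid 0.89 [ 0.4432 -0.2908  0.0352]
{'intrinsics': array([[391.01426866,   0.        , 319.58512617],
       [  0.        , 391.01426866, 193.98738023],
       [  0.        ,   0.        ,   1.        ]]), 'dist_coeffs': array([-0.06440133,  0.        ,  0.        ,  0.        ,  0.        ]), 'xyz': array([ 0.43980454, -0.05842241,  0.96597236]), 'orientation': array([-3.03858072e+00,  3.20968336e-05, -1.57060150e+00])}
```

View pics/top0.png

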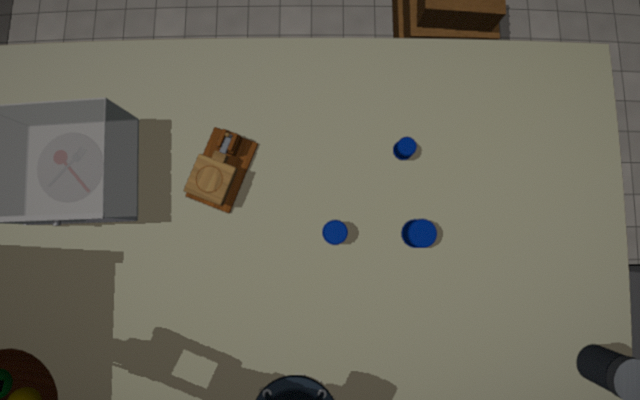

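View pics/scene0.png

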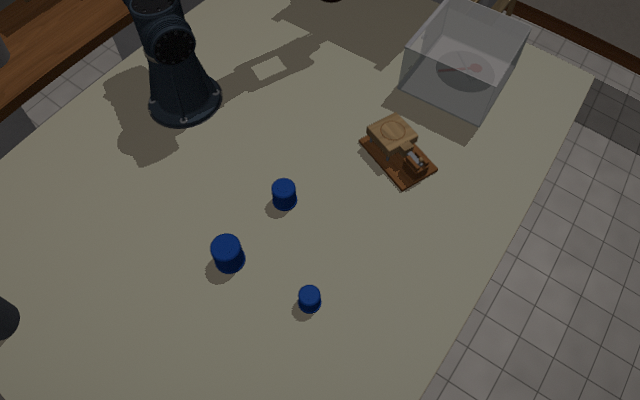

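```bash
python3 - <<'E'
from h import *
for cam in ['scene','top']:
    z=np.load('pics/'+cam+'.npz');d=z['d']
    P=cloud(cam,d,np.ones_like(d,bool))
    for nm,c,r,zz in [('c1',(.65,-.265),.05,(.02,.09)),('c2',(.447,-.091),.05,(.02,.09)),('c3',(.443,-.29),.055,(.02,.09)),('plat',(.565,.2),.14,(.055,.1))]:
        m=(np.hypot(P[:,0]-c[0],P[:,1]-c[1])<r)&(P[:,2]>zz[0])&(P[:,2]<zz[1])
        Q=P[m]
        if len(Q)<10: print(cam,nm,len(Q));continue
        t=np.median(np.sort(Q[:,2])[-max(10,len(Q)//2):])
        U=Q[abs(Q[:,2]-t)<.006]
        (a,b),rad=cv2.minEnclosingCircle(U[:,:2].astype(np.float32))
        print(cam,nm,len(Q),'ztop',t.round(4),'mid',((U.max(0)+U.min(0))/2).round(4),'mean',U.mean(0).round(4),'rad',round(rad,4),'ext',(np.ptp(U,axis=0)).round(4))
        if nm=='plat': 
            h=np.histogram(Q[:,2],bins=np.arange(.054,.1,.003));print(h[0])
            print(cv2.minAreaRect(U[:,:2].astype(np.float32)))
E
```

```text
scene c1 456 ztop 0.0505 mid [ 0.6508 -0.2692  0.0493] mean [ 0.6514 -0.2702  0.0494] rad 0.0242 ext [0.0468 0.0456 0.0096]
scene c2 581 ztop 0.0601 mid [ 0.446  -0.0963  0.0593] mean [ 0.4464 -0.0975  0.0594] rad 0.03 ext [0.0577 0.0586 0.0104]
scene c3 950 ztop 0.0695 mid [ 0.4434 -0.2951  0.0692] mean [ 0.4446 -0.2962  0.0688] rad 0.0352 ext [0.0691 0.0674 0.0113]
scene plat 1596 ztop 0.0706 mid [0.5967 0.1967 0.0705] mean [0.5793 0.1908 0.0695] rad 0.0914 ext [0.1788 0.1207 0.0117]
[ 60  98 100 128 435 619 137  11   7   1   0   0   0   0   0]
((0.6025388240814209, 0.18137617409229279), (0.09747425466775894, 0.1710614413022995), 66.21712493896484)
top c1 363 ztop 0.0505 mid [ 0.6497 -0.267   0.0499] mean [ 0.65   -0.2667  0.0495] rad 0.0244 ext [0.0463 0.0461 0.0104]
top c2 486 ztop 0.0614 mid [ 0.4477 -0.0941  0.0606] mean [ 0.4472 -0.0938  0.0602] rad 0.0289 ext [0.0554 0.0557 0.0099]
top c3 774 ztop 0.071 mid [ 0.4439 -0.2938  0.0703] mean [ 0.4434 -0.293   0.0701] rad 0.0339 ext [0.0666 0.0661 0.0101]
top plat 2094 ztop 0.071 mid [0.5984 0.1995 0.0709] mean [0.5746 0.196  0.07  ] rad 0.0912 ext [0.1783 0.1206 0.0117]
[  46   99   61  126  466 1038  237   13    4    4    0    0    0    0
    0]
((0.6023050546646118, 0.18579155206680298), (0.09568879008293152, 0.17021454870700836), 68.36891174316406)
```

The smallest cup is at top-image pixel (405,148), about (0.650, -0.268). The medium cup is at (335,232) and the large one at (420,233). The toy's platform is at (210,178), with its bolt towards (230,145), so toy x points at about -23° in world. I'll move towards the small cup with the jaws along toy y.

```bash
python3 -m creep '[{"travel":[-0.3,-0.3,0],"angular":[0,0,0.02],"claw":1},{"travel":[-0.7,-0.7,0],"angular":[0,0,0.046],"claw":1},{"travel":[-0.8,-0.8,0],"angular":[0,0,0.046],"claw":1},{"travel":[-0.8,-0.8,0],"angular":[0,0,0.046],"claw":1},{"travel":[-0.8,-0.8,0],"angular":[0,0,0.046],"claw":1}]'
python3 -m creep '[{"travel":[-0.3,-0.2,0],"angular":[0,0,0],"claw":1},{"travel":[-0.7,-0.5,0],"angular":[0,0,0],"claw":1},{"travel":[-1,-0.75,0],"angular":[0,0,0],"claw":1},{"travel":[-1,-0.75,0],"angular":[0,0,0],"claw":1},{"travel":[-1,-0.75,0],"angular":[0,0,0],"claw":1}]'
```

```text
time: 1.12
eef_pos: [0.2243, 0.4894, 0.2418]
eef_rot: [3.14, -0.0, 2.746]
force: [0.7, 0.1, -0.1]
grip_width: 1.0
time: 1.75
eef_pos: [0.3003, 0.3606, 0.2417]
eef_rot: [3.14, -0.0, 2.747]
force: [-1.0, -0.6, -0.4]
grip_width: 1.0
```

```bash
python3 -m creep '[{"travel":[-0.35,-0.3,0],"angular":[0,0,0],"claw":1},{"travel":[-0.75,-0.6,0],"angular":[0,0,0],"claw":1},{"travel":[-1,-0.8,0],"angular":[0,0,0],"claw":1},{"travel":[-1,-0.8,0],"angular":[0,0,0],"claw":1},{"travel":[-1,-0.8,0],"angular":[0,0,0],"claw":1}]'
python3 -m creep '[{"travel":[-0.35,-0.3,0],"angular":[0,0,0],"claw":1},{"travel":[-0.75,-0.6,0],"angular":[0,0,0],"claw":1},{"travel":[-1,-0.8,0],"angular":[0,0,0],"claw":1},{"travel":[-1,-0.8,0],"angular":[0,0,0],"claw":1},{"travel":[-1,-0.8,0],"angular":[0,0,0],"claw":1}]'
python3 -m creep '[{"travel":[-0.35,-0.3,0],"angular":[0,0,0],"claw":1},{"travel":[-0.75,-0.6,0],"angular":[0,0,0],"claw":1},{"travel":[-1,-0.8,0],"angular":[0,0,0],"claw":1},{"travel":[-1,-0.8,0],"angular":[0,0,0],"claw":1},{"travel":[-1,-0.8,0],"angular":[0,0,0],"claw":1}]'
```

```text
time: 2.38
eef_pos: [0.3737, 0.2259, 0.2415]
eef_rot: [3.141, -0.0, 2.748]
force: [-0.2, 0.9, -0.9]
grip_width: 0.999
time: 3.0
eef_pos: [0.447, 0.0914, 0.2413]
eef_rot: [3.141, -0.002, 2.748]
force: [0.0, 0.1, 0.3]
grip_width: 1.002
time: 3.62
eef_pos: [0.5204, -0.0429, 0.2412]
eef_rot: [3.141, -0.003, 2.748]
force: [0.9, 0.6, -0.1]
grip_width: 1.003
```

```bash
python3 -m creep '[{"travel":[-0.35,-0.3,0],"angular":[0,0,0],"claw":1},{"travel":[-0.75,-0.6,0],"angular":[0,0,0],"claw":1},{"travel":[-1,-0.8,0],"angular":[0,0,0],"claw":1},{"travel":[-1,-0.8,0],"angular":[0,0,0],"claw":1},{"travel":[-1,-0.8,0],"angular":[0,0,0],"claw":1}]'
python3 - <<'E'
from h import *
s=monitor.sense();p,d=camera('wrist');save('w1.png',p)
M=T('wrist',s)
for n in ['small_cup_mid']:
    for r in pinpoint('wrist',n)[:3]: print(n,round(r['score'],2),(M[:3,:3]@np.array(r['point'])+M[:3,3]).round(4))
P=cloud('wrist',d,np.ones_like(d,bool),s)
Q=P[(np.hypot(P[:,0]-.65,P[:,1]+.267)<.045)&(P[:,2]>.046)&(P[:,2]<.056)]
print(len(Q),((Q.max(0)+Q.min(0))/2).round(4),cv2.minEnclosingCircle(Q[:,:2].astype(np.float32)),np.median(Q[:,2]))
E
```

```text
time: 4.25
eef_pos: [0.5944, -0.1773, 0.2411]
eef_rot: [3.141, -0.003, 2.748]
force: [-0.6, 0.5, 0.7]
grip_width: 1.001
small_cup_mid 0.95 [ 0.6526 -0.2693  0.0236]
1069 [ 0.6518 -0.2682  0.0485] ((0.6517130732536316, -0.2672029733657837), 0.023813487961888313) 0.04842258676921507
```

View pics/w1.png

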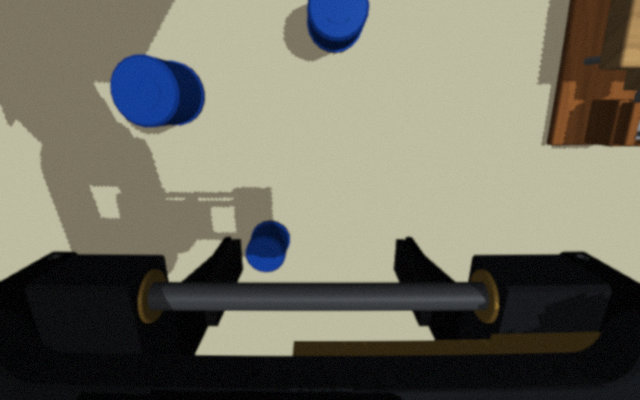

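The wrist view shows the small cup at (268,245), and its position agrees with the other cameras: (0.651, -0.268).

```bash
python3 -m creep '[{"travel":[-0.3,-0.2,0.2],"angular":[0,0,0],"claw":1},{"travel":[-0.6,-0.45,0.5],"angular":[0,0,0],"claw":1},{"travel":[-0.73,-0.515,0.9],"angular":[0,0,0],"claw":1},{"travel":[-0.73,-0.515,0.9],"angular":[0,0,0],"claw":1},{"travel":[-0.73,-0.515,0.9],"angular":[0,0,0],"claw":1}]'
python3 - <<'E'
from h import *
s=monitor.sense();p,d=camera('wrist');save('w2.png',p)
P=cloud('wrist',d,np.ones_like(d,bool),s)
Q=P[(np.hypot(P[:,0]-.65,P[:,1]+.267)<.04)&(P[:,2]>.044)&(P[:,2]<.056)]
print(s['eef_pos'],len(Q));
if len(Q):print(((Q.max(0)+Q.min(0))/2).round(4),cv2.minEnclosingCircle(Q[:,:2].astype(np.float32)))
E
```

```text
time: 4.97
eef_pos: [0.6526, -0.2693, 0.1348]
eef_rot: [3.141, 0.0, 2.748]
force: [-0.1, 0.6, 0.9]
grip_width: 1.003
[ 0.65258846 -0.26929216  0.13475901] 2808
[ 0.6515 -0.2683  0.0476] ((0.6515635848045349, -0.26818278431892395), 0.024159427732229233)
```

View pics/w2.png

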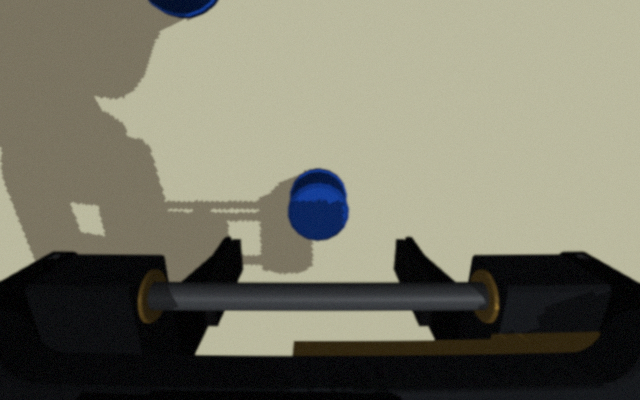

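The cup at (318,212) is centred between the fingers. Next I'll descend, grip and lift.

```bash
python3 -m creep '[{"travel":[0.01,0.005,0.25],"angular":[0,0,0],"claw":1},{"travel":[0.01,0.005,0.5],"angular":[0,0,0],"claw":1},{"travel":[0.01,0.005,0.75],"angular":[0,0,0],"claw":1},{"travel":[0.01,0.005,0.89],"angular":[0,0,0],"claw":1},{"travel":[0.01,0.005,0.89],"angular":[0,0,0],"claw":0.2}]'
python3 -m creep '[{"travel":[0,0,0],"angular":[0,0,0],"claw":-1},{"travel":[0,0,0],"angular":[0,0,0],"claw":-1},{"travel":[0,0,0],"angular":[0,0,0],"claw":-1},{"travel":[0,0,0],"angular":[0,0,0],"claw":-1},{"travel":[0,0,0],"angular":[0,0,0],"claw":-1}]'
```

```text
time: 5.65
eef_pos: [0.6516, -0.269, 0.0273]
eef_rot: [3.142, -0.0, 2.747]
force: [-0.7, 0.4, -0.7]
grip_width: 0.949
time: 6.28
eef_pos: [0.6518, -0.2698, 0.0273]
eef_rot: [-3.142, 0.001, 2.746]
force: [-0.7, 0.2, 3.3]
grip_width: 0.545
```

Gripped: the opening of 0.545 is about 47 mm. I'll lift, and refine the platform pose from the saved clouds.

```bash
python3 -m creep '[{"travel":[0,0,-0.2],"angular":[0,0,0],"claw":-1},{"travel":[0,0,-0.5],"angular":[0,0,0],"claw":-1},{"travel":[0,0,-0.9],"angular":[0,0,0],"claw":-1},{"travel":[0,0,-1],"angular":[0,0,0],"claw":-1},{"travel":[0,0,-1],"angular":[0,0,0],"claw":-1}]'
python3 - <<'E'
from h import *
for cam in ['scene','top']:
    z=np.load('pics/'+cam+'.npz');d=z['d']
    P=cloud(cam,d,np.ones_like(d,bool))
    for ang in (-22.7,):
      # keep points within 55mm along toy x of nominal
      a=np.radians(ang);e=np.array([np.cos(a),np.sin(a)]);f=np.array([-e[1],e[0]])
      D=P[:,:2]-[.566,.1995]
      m=(D@e<.054)&(D@e>-.07)&(abs(D@f)<.07)&(abs(P[:,2]-.0705)<.006)
      r=cv2.minAreaRect((P[m][:,:2]*1000).astype(np.float32));print(cam,m.sum(),r)
      x=D[m]@e;y=D[m]@f
      print(np.percentile(x,[0.5,99.5]),np.percentile(y,[.5,50,99.5]), np.median(P[m][:,2]))
s=monitor.sense()
p,d=camera('scene');save('scene1.png',p)
E
```

```text
time: 6.9
eef_pos: [0.6518, -0.2698, 0.1473]
eef_rot: [-3.141, 0.001, 2.746]
force: [-0.3, 1.1, -0.3]
grip_width: 0.547
scene 1120 ((569.465576171875, 195.951416015625), (97.4742431640625, 98.77660369873047), 66.21712493896484)
[-0.04384049  0.05260342] [-0.04971845 -0.00398404  0.04625599] 0.06983452786304845
top 1638 ((569.6653442382812, 198.73501586914062), (95.68875885009766, 99.98966217041016), 68.36888885498047)
[-0.04458908  0.05221766] [-4.67403123e-02  2.80611333e-05  4.73678324e-02] 0.07011411153155939
```

View pics/scene1.png

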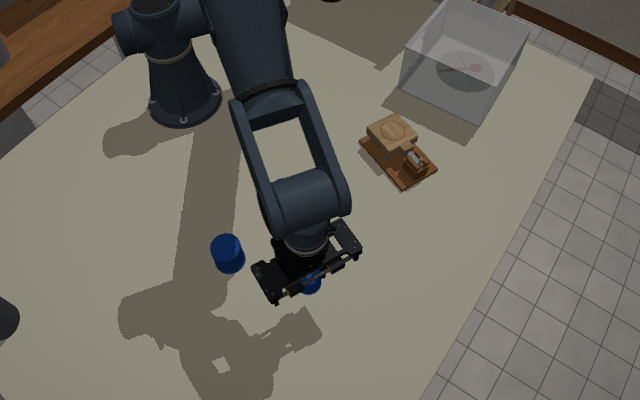

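The scene shows the cup lifted in the gripper at (312,285), and the toy and the other cups undisturbed. The cuboid fit puts the platform centre at about (0.568, 0.198).

```bash
python3 -m creep '[{"travel":[0.15,0.25,-0.2],"angular":[0,0,0],"claw":-1},{"travel":[0.35,0.6,-0.25],"angular":[0,0,0],"claw":-1},{"travel":[0.54,0.84,-0.25],"angular":[0,0,0],"claw":-1},{"travel":[0.54,0.84,-0.25],"angular":[0,0,0],"claw":-1},{"travel":[0.54,0.84,-0.25],"angular":[0,0,0],"claw":-1}]'
python3 -m creep '[{"travel":[0.15,0.25,0],"angular":[0,0,0],"claw":-1},{"travel":[0.35,0.6,0],"angular":[0,0,0],"claw":-1},{"travel":[0.54,0.84,0],"angular":[0,0,0],"claw":-1},{"travel":[0.54,0.84,0],"angular":[0,0,0],"claw":-1},{"travel":[0.54,0.84,0],"angular":[0,0,0],"claw":-1}]'
python3 - <<'E'
from h import *
s=monitor.sense();p,d=camera('wrist');save('w3.png',p);np.savez('pics/w3',d=d,p=p)
M=T('wrist',s)
for r in pinpoint('wrist','platform_top')[:3]: print(round(r['score'],2),(M[:3,:3]@np.array(r['point'])+M[:3,3]).round(4))
P=cloud('wrist',d,np.ones_like(d,bool),s)
a=np.radians(-22.7);e=np.array([np.cos(a),np.sin(a)]);f=np.array([-e[1],e[0]])
D=P[:,:2]-[.568,.198]
m=(D@e<.058)&(D@e>-.07)&(abs(D@f)<.07)&(abs(P[:,2]-.0705)<.007)
x=D[m]@e;y=D[m]@f
if m.sum()>50: print(m.sum(),np.percentile(x,[0.5,99.5]),np.percentile(y,[.5,99.5]),np.median(P[m][:,2]),cv2.minAreaRect((P[m][:,:2]*1000).astype(np.float32)))
E
```

```text
time: 7.58
eef_pos: [0.6302, -0.1517, 0.1751]
eef_rot: [-3.141, -0.002, 2.747]
force: [0.4, -1.3, 0.2]
grip_width: 0.545
time: 8.2
eef_pos: [0.6104, -0.0351, 0.1764]
eef_rot: [-3.141, 0.001, 2.745]
force: [-0.3, 0.1, 0.8]
grip_width: 0.544
13367 [-0.02665248  0.0567112 ] [-0.04797153  0.04632251] 0.06876756719885108 ((582.027587890625, 192.26181030273438), (97.49080657958984, 85.03823852539062), 68.69499206542969)
```

View pics/w3.png

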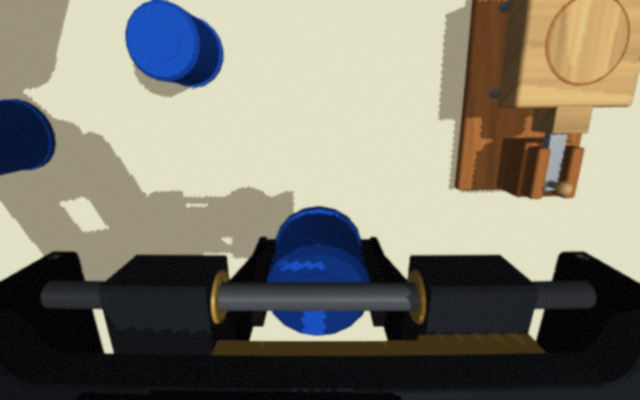

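```bash
python3 - <<'E'
from h import *
z=np.load('pics/w3.npz');d=z['d'];s=monitor.sense()
a=np.radians(-22.5);e=np.array([np.cos(a),np.sin(a)]);f=np.array([-e[1],e[0]])
def at(u,v,cam,dd):
    m=np.zeros_like(dd,bool);m[v-1:v+2,u-1:u+2]=1
    q=np.median(cloud(cam,dd,m,s),0);return q.round(4),((q[:2]-[.568,.198])@np.c_[e,f]).round(4)
for u,v in [(587,40),(587,84),(546,42),(628,35),(515,103),(600,103),(628,103),(570,115)]: print((u,v),at(u,v,'wrist',d))
t=np.load('pics/top.npz');print('top',at(209,178,'top',t['d']))
t=np.load('pics/scene.npz');print('scene',at(393,129,'scene',t['d']))
img=np.load('pics/top.npz')['p'][110:230,160:280];cv2.imwrite('pics/crop.png',cv2.resize(img[:,:,::-1],(600,600)))
E
```

```text
(587, 40) (array([0.5681, 0.1976, 0.0693]), array([ 0.0003, -0.0003]))
(587, 84) (array([0.5989, 0.1923, 0.0692]), array([0.0307, 0.0065]))
(546, 42) (array([0.5581, 0.168 , 0.0693]), array([ 0.0023, -0.0315]))
(628, 35) (array([0.5761, 0.2282, 0.0692]), array([-0.0041,  0.031 ]))
(515, 103) (array([0.5923, 0.1378, 0.0668]), array([ 0.0455, -0.0463]))
(600, 103) (array([0.6173, 0.2008, 0.0686]), array([0.0445, 0.0214]))
(628, 103) (array([0.626 , 0.2224, 0.0686]), array([0.0442, 0.0447]))
(570, 115) (array([0.6175, 0.1759, 0.0682]), array([ 0.0542, -0.0014]))
top (array([0.5693, 0.1985, 0.0714]), array([0.001, 0.001]))
scene (array([0.567 , 0.2038, 0.0691]), array([-0.0032,  0.005 ]))
```

View pics/crop.png

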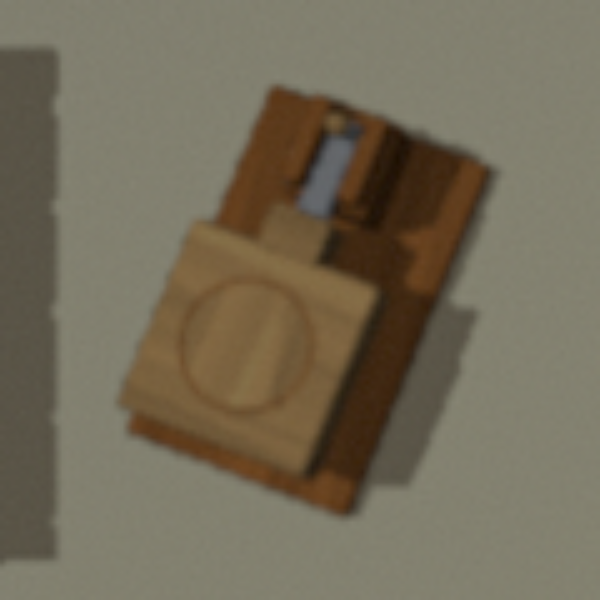

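The engraved circle confirms the platform centre at (0.568, 0.198).

```bash
python3 -m creep '[{"travel":[0.15,0.25,0],"angular":[0,0,0],"claw":-1},{"travel":[0.35,0.6,0],"angular":[0,0,0],"claw":-1},{"travel":[0.536,0.829,0],"angular":[0,0,0],"claw":-1},{"travel":[0.536,0.829,0],"angular":[0,0,0],"claw":-1},{"travel":[0.536,0.829,0],"angular":[0,0,0],"claw":-1}]'
python3 -m creep '[{"travel":[0.15,0.25,0],"angular":[0,0,0],"claw":-1},{"travel":[0.35,0.6,0],"angular":[0,0,0],"claw":-1},{"travel":[0.536,0.829,0],"angular":[0,0,0],"claw":-1},{"travel":[0.536,0.829,0],"angular":[0,0,0],"claw":-1},{"travel":[0.536,0.829,0],"angular":[0,0,0],"claw":-1}]'
python3 - <<'E'
from h import *
s=monitor.sense();p,d=camera('scene');save('scene2.png',p[60:260,280:520].repeat(3,0).repeat(3,1))
a=np.radians(-22.5);e=np.array([np.cos(a),np.sin(a)]);f=np.array([-e[1],e[0]])
print(((s['eef_pos'][:2]-[.568,.198])@np.c_[e,f]).round(4), s['eef_pos'])
E
```

```text
time: 8.93
eef_pos: [0.5895, 0.0816, 0.1768]
eef_rot: [-3.141, 0.001, 2.745]
force: [-0.1, 0.1, 0.3]
grip_width: 0.544
time: 9.55
eef_pos: [0.5685, 0.198, 0.1767]
eef_rot: [-3.141, 0.001, 2.745]
force: [0.7, 0.4, -0.2]
grip_width: 0.547
[0.0005 0.0002] [0.568521   0.19797844 0.17673731]
```

View pics/scene2.png

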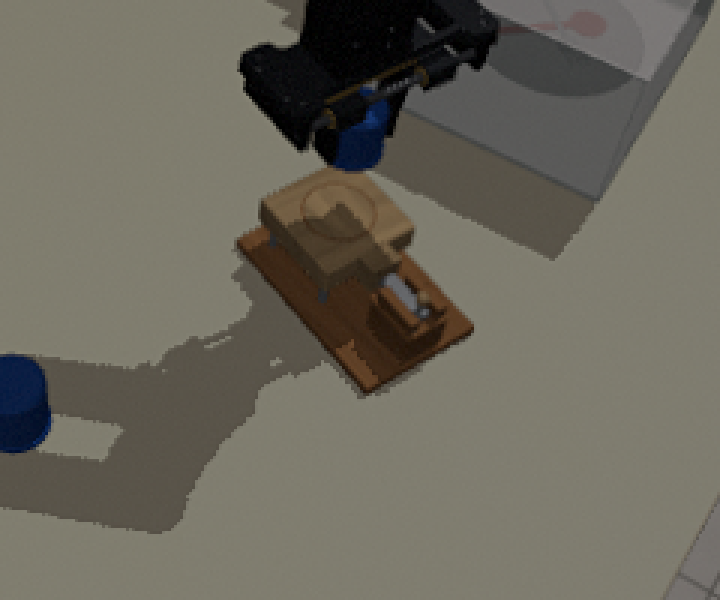

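The cup at crop pixel (350,140) hangs above the platform, clear of the box. I'll descend to contact.

```bash
python3 -m creep '[{"travel":[0,0,0.2],"angular":[0,0,0],"claw":-1},{"travel":[0,0,0.45],"angular":[0,0,0],"claw":-1},{"travel":[0,0,0.6],"angular":[0,0,0],"claw":-1},{"travel":[0,0,0.64],"angular":[0,0,0],"claw":-1},{"travel":[0,0,0.65],"angular":[0,0,0],"claw":-1}]'
python3 -m creep '[{"travel":[0,0,0.005],"angular":[0,0,0],"claw":-1},{"travel":[0,0,0.01],"angular":[0,0,0],"claw":-1},{"travel":[0,0,0.015],"angular":[0,0,0],"claw":-1},{"travel":[0,0,0.02],"angular":[0,0,0],"claw":-1},{"travel":[0,0,0.02],"angular":[0,0,0],"claw":-1}]'
python3 - <<'E'
from h import *
p,d=camera('scene');save('scene3.png',p[60:260,280:520].repeat(3,0).repeat(3,1));print(monitor.sense()['force'])
E
```

```text
time: 10.22
eef_pos: [0.5681, 0.1991, 0.0989]
eef_rot: [3.141, 0.001, 2.746]
force: [0.3, 0.0, -0.5]
grip_width: 0.542
time: 10.85
eef_pos: [0.5677, 0.1996, 0.0967]
eef_rot: [3.141, 0.001, 2.746]
force: [0.1, 0.1, 1.4]
grip_width: 0.546
[-0.78952006  0.39178866  1.95925302]
```

View pics/scene3.png

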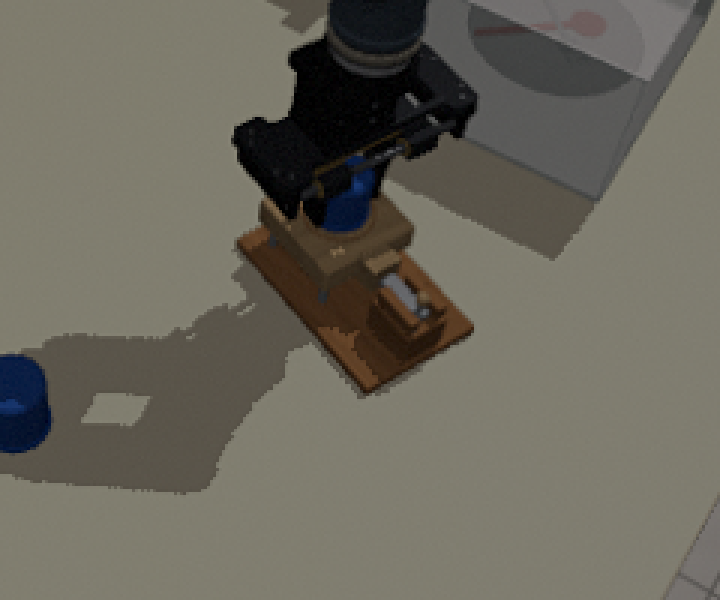

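The cup touches down in the engraved circle, at crop pixel (345,215), with a contact force of 1–2 N. I'll press gradually.

```bash
python3 -m creep '[{"travel":[0,0,0.04],"angular":[0,0,0],"claw":-1},{"travel":[0,0,0.08],"angular":[0,0,0],"claw":-1},{"travel":[0,0,0.12],"angular":[0,0,0],"claw":-1},{"travel":[0,0,0.15],"angular":[0,0,0],"claw":-1},{"travel":[0,0,0.18],"angular":[0,0,0],"claw":-1}]'
python3 -m creep '[{"travel":[0,0,0.01],"angular":[0,0,0],"claw":-1},{"travel":[0,0,0.02],"angular":[0,0,0],"claw":-1},{"travel":[0,0,0.03],"angular":[0,0,0],"claw":-1},{"travel":[0,0,0.035],"angular":[0,0,0],"claw":-1},{"travel":[0,0,0.035],"angular":[0,0,0],"claw":-1}]'
```

```text
time: 11.52
eef_pos: [0.5679, 0.1996, 0.0748]
eef_rot: [3.141, 0.001, 2.746]
force: [-0.9, 0.4, 6.4]
grip_width: 0.547
time: 12.15
eef_pos: [0.568, 0.1996, 0.0731]
eef_rot: [3.141, 0.001, 2.746]
force: [-4.1, -0.3, 20.4]
grip_width: 0.547
```

The force rose to 20 N at a TCP height of 0.073, so the platform is at its stop. Now I'll hold.

```bash

python3 -m creep '[{"travel":[0,0,0.005],"angular":[0,0,0],"claw":-1},{"travel":[0,0,0.005],"angular":[0,0,0],"claw":-1},{"travel":[0,0,0.005],"angular":[0,0,0],"claw":-1},{"travel":[0,0,0.005],"angular":[0,0,0],"claw":-1},{"travel":[0,0,0.005],"angular":[0,0,0],"claw":-1}]'
python3 -m creep '[{"travel":[0,0,0],"angular":[0,0,0],"claw":-1},{"travel":[0,0,0],"angular":[0,0,0],"claw":-1},{"travel":[0,0,0],"angular":[0,0,0],"claw":-1},{"travel":[0,0,0],"angular":[0,0,0],"claw":-1},{"travel":[0,0,0],"angular":[0,0,0],"claw":-1}]'
python3 -m creep '[{"travel":[0,0,0],"angular":[0,0,0],"claw":-1},{"travel":[0,0,0],"angular":[0,0,0],"claw":-1},{"travel":[0,0,0],"angular":[0,0,0],"claw":-1},{"travel":[0,0,0],"angular":[0,0,0],"claw":-1},{"travel":[0,0,0],"angular":[0,0,0],"claw":-1}]'
python3 -m creep '[{"travel":[0,0,0],"angular":[0,0,0],"claw":-1},{"travel":[0,0,0],"angular":[0,0,0],"claw":-1},{"travel":[0,0,0],"angular":[0,0,0],"claw":-1},{"travel":[0,0,0],"angular":[0,0,0],"claw":-1},{"travel":[0,0,0],"angular":[0,0,0],"claw":-1}]'
python3 -m creep '[{"travel":[0,0,0],"angular":[0,0,0],"claw":-1},{"travel":[0,0,0],"angular":[0,0,0],"claw":-1},{"travel":[0,0,0],"angular":[0,0,0],"claw":-1},{"travel":[0,0,0],"angular":[0,0,0],"claw":-1},{"travel":[0,0,0],"angular":[0,0,0],"claw":-1}]'
python3 - <<'E'
from h import *
p,d=camera('scene');save('scene4.png',p[60:260,280:520].repeat(3,0).repeat(3,1));print(monitor.sense()['force'])
E
```

```text
time: 12.78
eef_pos: [0.568, 0.1996, 0.073]
eef_rot: [3.141, 0.002, 2.746]
force: [-4.4, -0.5, 22.7]
grip_width: 0.547
time: 13.4
eef_pos: [0.568, 0.1996, 0.073]
eef_rot: [3.141, 0.001, 2.746]
force: [-5.2, 0.4, 21.7]
grip_width: 0.542
time: 14.02
eef_pos: [0.568, 0.1996, 0.073]
eef_rot: [3.141, 0.001, 2.746]
force: [-5.4, -0.8, 23.3]
grip_width: 0.548
time: 14.65
eef_pos: [0.568, 0.1996, 0.073]
eef_rot: [3.141, 0.002, 2.747]
force: [-4.6, -0.3, 22.7]
grip_width: 0.543
time: 15.28
eef_pos: [0.568, 0.1996, 0.073]
eef_rot: [3.141, 0.001, 2.747]
force: [-3.6, -0.5, 21.5]
grip_width: 0.542
[-4.57627165 -0.18203003 23.58160639]
```

View pics/scene4.png

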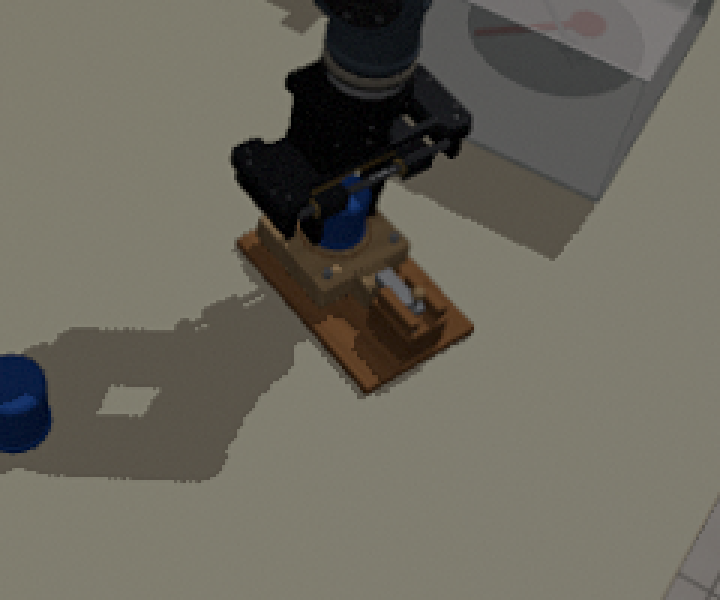

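The steel bolt has slid over the platform's ledge, at crop pixel (385,280). I'll hold a little longer, then ease up 4 mm while gripping.

```bash

python3 -m creep '[{"travel":[0,0,0],"angular":[0,0,0],"claw":-1},{"travel":[0,0,0],"angular":[0,0,0],"claw":-1},{"travel":[0,0,0],"angular":[0,0,0],"claw":-1},{"travel":[0,0,0],"angular":[0,0,0],"claw":-1},{"travel":[0,0,0],"angular":[0,0,0],"claw":-1}]'
python3 -m creep '[{"travel":[0,0,-0.01],"angular":[0,0,0],"claw":-1},{"travel":[0,0,-0.02],"angular":[0,0,0],"claw":-1},{"travel":[0,0,-0.03],"angular":[0,0,0],"claw":-1},{"travel":[0,0,-0.04],"angular":[0,0,0],"claw":-1},{"travel":[0,0,-0.04],"angular":[0,0,0],"claw":-1}]'
```

```text
time: 15.95
eef_pos: [0.568, 0.1996, 0.073]
eef_rot: [3.141, 0.002, 2.747]
force: [-4.6, -0.1, 23.2]
grip_width: 0.55
time: 16.58
eef_pos: [0.5679, 0.1996, 0.075]
eef_rot: [3.141, 0.001, 2.746]
force: [-0.2, -0.1, 5.8]
grip_width: 0.544
```

```bash

python3 -m creep '[{"travel":[0,0,-0.005],"angular":[0,0,0],"claw":-1},{"travel":[0,0,-0.01],"angular":[0,0,0],"claw":-1},{"travel":[0,0,-0.015],"angular":[0,0,0],"claw":-1},{"travel":[0,0,-0.017],"angular":[0,0,0],"claw":-1},{"travel":[0,0,-0.017],"angular":[0,0,0],"claw":-1}]'
```

```text
time: 17.2
eef_pos: [0.5679, 0.1996, 0.0769]
eef_rot: [3.141, 0.001, 2.746]
force: [-1.3, 0.4, 5.6]
grip_width: 0.542
```

```bash

python3 -m creep '[{"travel":[0,0,-0.003],"angular":[0,0,0],"claw":-1},{"travel":[0,0,-0.005],"angular":[0,0,0],"claw":-1},{"travel":[0,0,-0.005],"angular":[0,0,0],"claw":-1},{"travel":[0,0,-0.005],"angular":[0,0,0],"claw":-1},{"travel":[0,0,-0.005],"angular":[0,0,0],"claw":-1}]'
python3 - <<'E'
from h import *
print(np.mean([monitor.sense()['force'] for _ in range(5)],0))
E
```

```text
time: 17.82
eef_pos: [0.5679, 0.1996, 0.0773]
eef_rot: [3.141, 0.001, 2.746]
force: [1.3, 1.7, 2.7]
grip_width: 0.543
[1.31007151 1.71454479 2.72956728]
```

The upward force dropped from 5.6 to 2.7 N at 20 mm down, so the latch is carrying the platform. I'll open the jaws gently.

```bash

python3 -m creep '[{"travel":[0,0,0],"angular":[0,0,0],"claw":0.15},{"travel":[0,0,0],"angular":[0,0,0],"claw":0.3},{"travel":[0,0,0],"angular":[0,0,0],"claw":0.6},{"travel":[0,0,0],"angular":[0,0,0],"claw":1},{"travel":[0,0,0],"angular":[0,0,0],"claw":1}]'
python3 - <<'E'
from h import *
p,d=camera('scene');save('scene5.png',p[60:260,280:520].repeat(3,0).repeat(3,1))
p,d=camera('wrist');save('w5.png',p)
E
```

```text
time: 18.45
eef_pos: [0.5674, 0.1994, 0.0773]
eef_rot: [-3.141, -0.0, 2.746]
force: [0.3, -0.3, -0.2]
grip_width: 0.904
```

View pics/scene5.png

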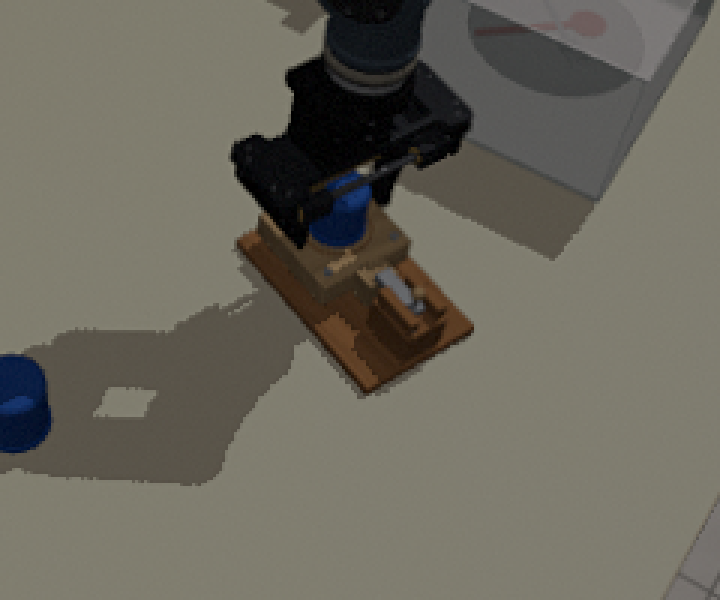

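View pics/w5.png

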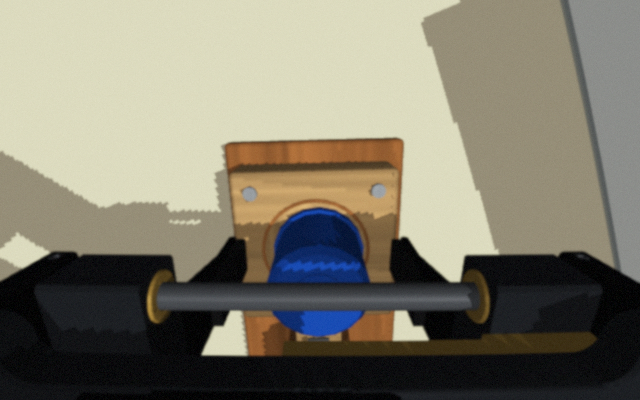

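The cup stands free in the circle at wrist pixel (318,270), with the fingers clear on both sides and the platform still down. I'll raise the arm and check.

```bash

python3 -m creep '[{"travel":[0,0,-0.1],"angular":[0,0,0],"claw":1},{"travel":[0,0,-0.3],"angular":[0,0,0],"claw":1},{"travel":[0,0,-0.6],"angular":[0,0,0],"claw":1},{"travel":[0,0,-1],"angular":[0,0,0],"claw":1},{"travel":[0,0,-1],"angular":[0,0,0],"claw":1}]'
python3 -m creep '[{"travel":[0.2,0,-0.1],"angular":[0,0,0],"claw":1},{"travel":[0.5,0,-0.3],"angular":[0,0,0],"claw":1},{"travel":[0.9,0,-0.4],"angular":[0,0,0],"claw":1},{"travel":[0.9,0,-0.4],"angular":[0,0,0],"claw":1},{"travel":[0.9,0,-0.4],"angular":[0,0,0],"claw":1}]'
python3 - <<'E'
from h import *
a=np.radians(-22.5);e=np.array([np.cos(a),np.sin(a)]);f=np.array([-e[1],e[0]])
s=monitor.sense()
for cam in ['scene','top','wrist']:
    p,d=camera(cam);save(cam+'9.png',p)
    if cam=='scene': save('scene9c.png',p[60:260,280:520].repeat(3,0).repeat(3,1))
    P=cloud(cam,d,np.ones_like(d,bool),s);D=(P[:,:2]-[.568,.198])@np.c_[e,f]
    m=(np.hypot(*D.T)<.04)&(P[:,2]>.09)&(P[:,2]<.11)
    n=(abs(D)<.044).all(1)&(np.hypot(*D.T)>.03)&(P[:,2]<.08)&(P[:,2]>.03)
    print(cam,m.sum(),n.sum())
    if m.sum()>20: print('cup',((D[m].max(0)+D[m].min(0))/2).round(4),np.median(P[m][:,2]))
    if n.sum()>20: print('plat z',np.median(P[n][:,2]))
    for c in [(.447,-.094),(.4438,-.294)]:
        m=(np.hypot(*(P[:,:2]-c).T)<.05)&(P[:,2]>.052)&(P[:,2]<.08)
        if m.sum()>100: print('other',((P[m].max(0)+P[m].min(0))/2).round(4))
E
```

```text
time: 19.18
eef_pos: [0.5705, 0.2001, 0.2026]
eef_rot: [3.136, 0.009, 2.746]
force: [-0.9, -0.0, -0.5]
grip_width: 0.999
time: 19.8
eef_pos: [0.4668, 0.2413, 0.2451]
eef_rot: [-3.141, -0.001, 2.747]
force: [0.1, 0.3, -0.2]
grip_width: 0.999
scene 242 446
cup [-0.0001  0.0013] 0.09880310616275212
plat z 0.05016734407919571
other [ 0.4451 -0.0954  0.0589]
other [ 0.4425 -0.2953  0.0632]
top 368 756
cup [-0.0022  0.002 ] 0.09985765328863144
plat z 0.05033138509135521
other [ 0.4477 -0.0941  0.0589]
other [ 0.4438 -0.2936  0.0635]
wrist 459 1916
cup [-0.0191  0.0015] 0.09788859237485287
plat z 0.0489285802879712
other [ 0.4219 -0.0912  0.056 ]
```

View pics/scene9c.png

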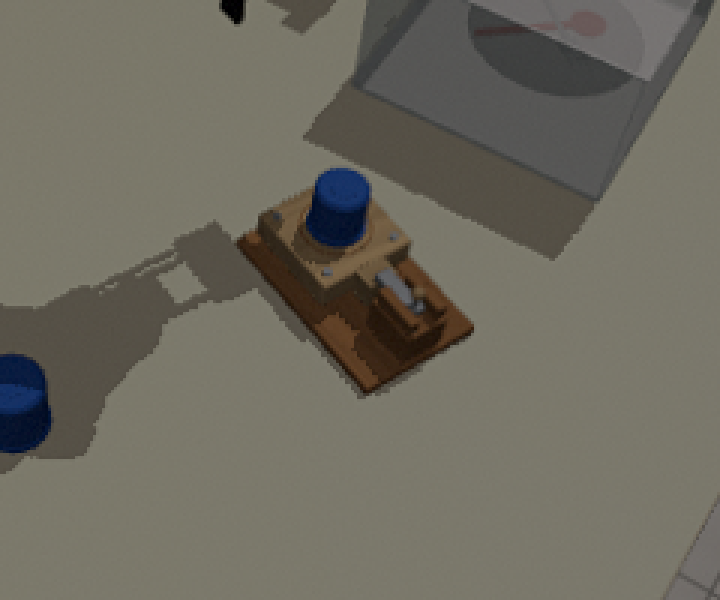

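View pics/wrist9.png

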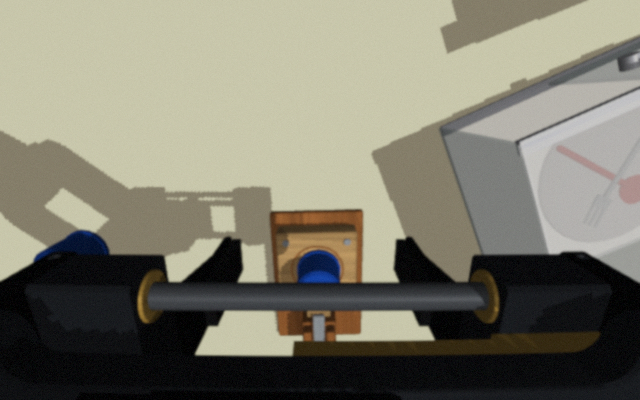

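The cup stands upright at crop pixel (340,208) on the latched platform, with the bolt over the ledge at (390,280). The platform top is at 0.050 m, which is 20 mm down, and the arm is clear.

```bash
python3 -c "
from cell import ticket;print(ticket.job_done())"
```

```text
the job is handed in; nothing more can be done
None
```

The toy is ready: the smallest cup stands mouth down in the middle of the latched platform. I handed the job in at about 20 s.

**What I did:** I gripped the cup and set it inside the platform's engraved circle. I then pressed the platform to its stop, keeping hold of the cup, at about 22 N for about 3.8 s. The bolt slid over the platform's ledge, so I eased up until the latch took the load, opened the jaws and backed the arm away.

**Last checks:**
- **Platform:** the top is at 0.050 m, 20 mm down, and the bolt shows over the ledge.
- **Cup:** it is upright, with its top at 0.099 m and within about 3 mm of the platform's centre in the scene and top views.
- **Other two cups:** both cameras put them within about 2 mm of where they started.
- **Robot:** it was touching nothing when I handed in.

**Disagreements:** the wrist camera put the cup 19 mm off centre along the toy's x, and the medium cup about 25 mm off in x. The gripper's crossbar hid part of its view, so I discounted both. Early on, the top camera's network also labelled the small cup as the medium one. I discounted that because the measured sizes were clear.

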